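Offer a glass segment up to its cell in an indexed lens frame

TASK

Turn the brass lens frame by its upright black knob, anticlockwise seen from above, one click of 60 degrees, so that its empty cork-bedded cell comes into its notch facing the brass sight. Then pick up the loose pale blue glass segment from the felt, carry it over the sight and the brass bars, and finish while still holding it, still and upright, about a centimetre above the cork bed of the empty cell, centred between the two bars and following the curve of the ring with its ribbed side outwards, so that the gap can be sighted. The glass must not knock against the frame or the sight, and the sight, the wick holders, the iron shim block and the burnisher stay where they are.

Things in the scene. Friction and masses are not known exactly. Their poses are not given: they have to be found in the camera images.
- board: oak board on the bench, 340 (x) x 580 (y) x 22 mm; origin at the centre of its underside. Fixed on it: the indexer (axis at board x 0, y +130 mm), the dovetail slide (along y from -138 to +12 mm at x 0, 50 mm wide) and a grey felt pad, 170 (x) x 150 (y) x 3 mm, centred at x 0, y -205 mm
- turntable (a joint): angle of the faceplate and lens frame (rad), + anticlockwise from above, about the vertical through lens_frame's origin. A spring plunger clicks into notches at 0 (where it stands at the start) and 1.047 (working station: empty cell faces the sight). Stops at -0.2 and 1.25. Needs up to about 4 N at the knob; past half-way the spring draws it on, to within 0.02 of the notch
- knob_grip (a point): on the axis of the upright turning knob, 20 mm below its top: black round grip 22 mm in diameter, 45 mm tall, top 128 mm above the bench, fixed to a lug of the faceplate 126 mm from the turning axis; it turns with the faceplate, not on its own pin
- lens_frame: brass ring of a 200 mm drum lens on the faceplate; origin on the turning axis at its underside, 74 mm above the bench. Radii 72 to 100 mm, hollow inside, outer lip 3 mm high. Six bars (10 mm wide, 22 radially) at 85 mm radius, tops 48 mm above the bed; five cells hold clear glass 43 mm above the bed. The empty cell's middle lies along -y, its bars 30 degrees either side
- cell_seat (a point): top of the cork bed at the middle of the empty cell, 85 mm from the turning axis, 84 mm above the bench; axes as the lens frame: x along the cell, -y straight outwards, z up. Clear space between the bars 79 mm along the arc
- prism_centre (a point): centre of the loose pale blue glass segment (mid height, arc and thickness): 18 mm thick, 45 tall, 68 long, curved on 85 mm mean radius over 46 degrees, about 0.14 kg, upright on the felt. x along its length, -y outwards (ribbed convex side), z up. Its middle 23 mm pinches across y like flat parallel faces
- prism_outer (a point): middle of the ribbed outer face of the loose segment, half-way up, 9 mm from its centre along its -y; axes as the segment
- sight: brass sight block on the dovetail slide, between the felt and the indexer; 48 (x) x 40 (y) mm, with a sight tube on top; origin at the underside of its saddle, its top 64 mm above that, 102 mm above the bench. It slides along board y against about 4 N of friction and is already set
- wick_holder_a: nickel-plated wick holder, round, 38 mm base, 58 mm tall with a small side wheel reaching 30 mm from its axis; loose on the board; origin at the centre of its underside
- wick_holder_b: the same as wick_holder_a
- shim_block: black iron shim block 32 x 50 x 20 mm, loose on the board; origin at the centre of its underside
- burnisher: burnisher lying on the bench to the right of the board: cork handle 88 mm long towards its -x, brass shaft 78 mm towards its +x, 25 mm thick; origin under the ferrule where they join
There are look-alikes about, which are no part of the job. Of the things that look like the part that bears prism_centre, the largest one is meant.

How it is judged:
On the way, in this order (a step that is already met when the one before it is completed fails the run):
1. the frame is turned into its working notch, the empty cell facing the sight (value of joint turntable between 1.002 and 1.092 rad and velocity of joint turntable between -0.1 and 0.1 rad/s), for 0.3 s.
2. the glass is lifted higher than the sight and the bars (z of prism_centre in the frame of cell_seat above 0.07 m and contact force between the fingers and prism above 0.5 N), for 0.1 s.
At the end, for the whole second after the job is handed in: Frame within 0.045 rad of its notch; glass held at rest, foot 4 to 18 mm above the cork, centre within 6 mm of mid-cell each way, ribs outwards, turned and tilted under 0.09 rad, touching nothing of the board; sight moved under 6 mm, other objects under 10 mm (value of joint turntable between 1.002 and 1.092 rad and x of prism_centre in the frame of cell_seat between -0.006 and 0.006 m and y of prism_centre in the frame of cell_seat between -0.006 and 0.006 m and z of prism_centre in the frame of cell_seat between 0.0265 and 0.0405 m and angle between the x axis of prism_centre and the x axis of cell_seat, either way round below 0.09 rad and y of prism_outer in the frame of cell_seat below -0.002 m and angle between prism_centre's own z axis and vertical below 0.09 rad and linear speed of prism below 0.01 m/s and contact force between the fingers and prism above 0.5 N and contact force between prism and board below 0.05 N and distance of sight from where it was at the start of the episode below 0.006 m and distance of each of wick_holder_a, wick_holder_b, shim_block, burnisher from where it was at the start of the episode below 0.01 m); the arm keeps its last pose, push and grip.
It fails at once if the glass knocks against the lens frame (contact force between prism and lens_frame above 1 N).
It fails at once if the glass knocks against the sight (contact force between prism and sight above 1 N).
It fails at once if the sight is shifted (distance of sight from where it was at the start of the episode above 0.006 m).
It fails at once if a bystander is disturbed (distance of any of wick_holder_a, wick_holder_b, shim_block, burnisher from where it was at the start of the episode above 0.01 m).
It also fails if it takes over 58 s, if anything falls off the work surface, if the arm or the gripper's body presses on something with over 40 N, if the wrist force passes 120 N, or if a joint passes its speed limit or range.

ROBOT

A 6-joint arm with a two-finger parallel gripper is mounted at the origin on the work surface. World frame = base frame: x ahead of the robot, y to its left, z up, the work surface at z = 0. Lengths are in m, angles in rad, forces in N, time in s.
With the tool pointing down it reaches from about 0.425 to 0.95 m from the base axis. Payload 14.7 kg.
Tool frame: the origin (TCP) lies at the very end of the fingers, on their centre line; the grasp point (between the pads) lies 19 mm behind it (arm.grip_depth is the distance from the TCP to the grasp point, in m); z points along the fingers, y is the line along which they close (so a half turn about z gives the same grasp; the last joint's range is limited). The gripper opens to 85 mm and grips with 20 to 120 N. Pads are 22 mm wide; open, the fingers measure 114 mm over their backs; the gripper's body (76 mm by 85 mm) begins 54 mm behind the grasp point. The pads swing forward as they close: fully open they stand 13 mm farther back than shut.
Start: joints at [1.178, 0.48, 1.596, -0, 1.065, -0.047], TCP at [0.22, 0.612, 0.207] pointing down, gripper open.
Joint ranges: [-2.75, 2.75], [-0.82, 2.05], [0.23, 2.67], [-1.56, 4.7], [0.09, 2.69], [-2.92, 2.92]. Speed limits (rad/s): [1.89, 1.89, 2.39, 3.01, 3.01, 3.01].

INTERFACE

Orientations are given as a rotation vector (axis times angle).
In Python, from rig import arm, vision, workorder gives the robot as it stands. The module is installed in compiled form; this text tells all that it offers.
- The arm moves only by the tool play_rows, never from a script. Its argument "commands" is a list of rows, each a list of 3 entries, a list of its own where there are three numbers: the shift along the tool's x, y, z in mm, then the turn, a rotation vector about the tool's x, y, z in rad, then the finger opening in mm, from 0 to 85.4. In form: [[[x, y, z], [wx, wy, wz], gripper], ...]. A call has 1 to 20 rows; each row is the pose to reach, as a shift and turn from the pose commanded when the call began, along the tool's axes at that moment; what a row does not reach only later rows make up. A row lasts 1/10 s, in which the tool goes at most 50 mm and 8.59 degrees, less where a joint would pass 70% of its speed; a pose out of reach is approached as far as the arm can. A call with a gripper value outside its range is refused whole. The fingers move at their own pace and stop on an object; "force" is the grip in N (left out, the last holds). Time passes only in rows, so rows that repeat a pose let the fingers close. It gives the time, the measured TCP pose, the force, the opening and the grip force at its end, in the units of the state.
- arm.state(): the state, without advancing time (a new reading comes with each control period).
- vision.camera(name): name is "scene" or "top"; returns the picture (384x512x3 uint8, blue, green, red); there is no depth.
- vision.calibration(name): a dict with "fx", "fy", "cx", "cy" (pixels), "R" (3x3) and "t" (3): a world point X has camera coordinates R X + t. Camera axes: x right, y down, z forward; pixel columns grow to the right and rows downward; lengths in m; the calibration is good to about 2 mm. A picture is of the moment at which its call begins. calibration takes no time and is no camera call.
- workorder.sign_off(): hands the job in; it is judged then, once.
The state is a dict: "clock": time; "qpos": joint angles; "qvel": joint speeds; "tau": joint torques, N m; "tool_pos": TCP position; "tcp_rot": TCP orientation; "contact_force": force on the tool from outside, world axes, zero at the start; "ft_torque": the same for the moment, N m; "gripper_width": opening from 0.0 (shut) to 1.0 (fully open); "gripper_force": force on a finger pad.
Only numpy, scipy, OpenCV 4.12 (cv2) and the standard library are available. Lean on these libraries where they do the work, as an engineer would, in place of code of your own. Each camera call takes 0.05 s, during which the arm holds its last target. There are 200 camera calls.

## Working session

There is one attempt and no reset: what is moved stays moved. The work goes in short steps, Python scripts to look and compute and a tool call to move; the robot and the scene stay as the last step left them, time stands still between calls to the robot, and variables do not carry over. Pictures are saved under pics/ and viewed, at most 10 in all, crops included, and the job is handed in when it is done.

Besides the shell and the picture viewer there is one more tool, called after "Request:" as name(argument=value, ...) on one line, values as JSON. play_rows: Moves the arm, as the interface text tells. Its arguments: {"type":"object","properties":{"commands":{"type":"array","items":{"type":"array"}},"force":{"type":"number"}},"required":["commands"]}

```bash
mkdir -p pics
python3 - <<'E'
from rig import arm,vision
import cv2,numpy as np
for n in("scene","top"):
    cv2.imwrite(f"pics/{n}0.png",vision.camera(n)); c=vision.calibration(n); print(n,c)
s=arm.state();print(s["tool_pos"],s["tcp_rot"],s["clock"],s["gripper_width"],s["contact_force"])
E
```

```text
scene {'fx': 494.69423452802755, 'fy': 494.69423452802755, 'cx': 259.2379723013714, 'cy': 191.53883548187676, 'R': array([[ 0.54814752,  0.83634295, -0.0080482 ],
       [ 0.50750493, -0.3402417 , -0.79162765],
       [-0.66481054,  0.42984423, -0.61095081]]), 't': array([-0.24174193, -0.2364883 ,  1.59941087])}
top {'fx': 488.80764836308174, 'fy': 488.80764836308174, 'cx': 256.1496069506691, 'cy': 191.81202186923562, 'R': array([[-0.01354489, -0.99985821, -0.01000498],
       [-0.98432383,  0.01509281, -0.17572366],
       [ 0.17584975,  0.00746798, -0.98438869]]), 't': array([-0.08224114,  0.58156237,  1.28345008])}
[0.22015892 0.61116592 0.20614149] [-5.40408576e-01 -3.09453165e+00  1.64171165e-03] 0.1 0.9990804983551667 [-0.15957631  0.09822904  0.45396861]
```

View pics/top0.png

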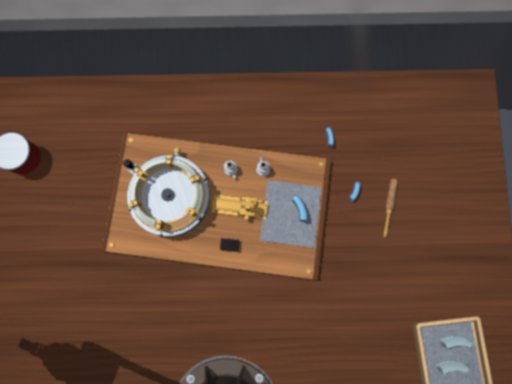

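View pics/scene0.png

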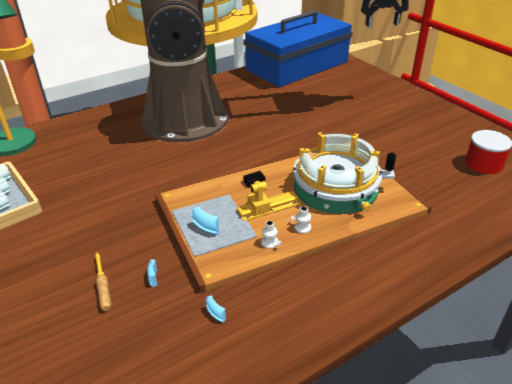

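The top view shows the frame at about (168,195), the knob at (129,163), the sight at (242,207), the large segment on the felt at (301,209) and smaller look-alikes at (330,136) and (355,191). The scene view shows the knob at (390,165). Next I'll zoom in and measure.

```bash
cat > h.py <<'E'
import numpy as np,cv2
from rig import arm,vision
from scipy.spatial.transform import Rotation as Ro
def proj(n,X):
    c=vision.calibration(n); p=c["R"]@np.asarray(X)+c["t"]
    return np.array([c["fx"]*p[0]/p[2]+c["cx"],c["fy"]*p[1]/p[2]+c["cy"]])
def ray(n,uv):
    c=vision.calibration(n); d=np.array([(uv[0]-c["cx"])/c["fx"],(uv[1]-c["cy"])/c["fy"],1])
    return -c["R"].T@c["t"], c["R"].T@d
def onz(n,uv,z):
    o,d=ray(n,uv); return o+d*(z-o[2])/d[2]
def tri(a,b):
    (o1,d1),(o2,d2)=ray("top",a),ray("scene",b)
    s=np.linalg.lstsq(np.c_[d1,-d2],o2-o1,rcond=None)[0]
    p,q=o1+s[0]*d1,o2+s[1]*d2; return (p+q)/2,np.linalg.norm(p-q)
E
python3 - <<'E'
from h import *
t=cv2.imread("pics/top0.png");s=cv2.imread("pics/scene0.png")
h=cv2.cvtColor(t,cv2.COLOR_BGR2HSV)
# blue
m=cv2.inRange(h,(90,80,120),(115,255,255))
n,l,st,c=cv2.connectedComponentsWithStats(m)
for i in range(1,n):
    if st[i,4]>20: print("blue top",st[i],c[i])
hs=cv2.cvtColor(s,cv2.COLOR_BGR2HSV);m=cv2.inRange(hs,(90,80,120),(115,255,255))
n,l,st,c=cv2.connectedComponentsWithStats(m)
for i in range(1,n):
    if 20<st[i,4]<2000: print("blue sc",st[i],c[i])
# board corners in z=.022
for p in((127,135),(329,158),(317,278),(107,251)):print("board",onz("top",p,.022).round(4))
cv2.imwrite("pics/c1.png",cv2.resize(t[125:285,100:260],None,fx=3.6,fy=3.6,interpolation=cv2.INTER_CUBIC))
a=cv2.resize(t[165:265,215:335],None,fx=5,fy=5,interpolation=cv2.INTER_CUBIC)
cv2.imwrite("pics/c2.png",a)
E
```

```text
blue top [326 128   8  17  91] [329.71428571 136.31868132]
blue top [350 183  10  17  95] [354.97894737 190.98947368]
blue top [293 196  14  24 190] [300.25263158 207.45263158]
blue sc [ 281   42   68   43 1354] [313.54874446  62.86779911]
blue sc [192 207  27  28 469] [205.23880597 221.19189765]
blue sc [147 260  10  26 194] [151.78865979 272.78865979]
blue sc [206 296  20  26 289] [215.15570934 309.28027682]
board [0.7561 0.2764 0.022 ]
board [ 0.6792 -0.2972  0.022 ]
board [ 0.3464 -0.2516  0.022 ]
board [0.4271 0.3205 0.022 ]
```

View pics/c1.png

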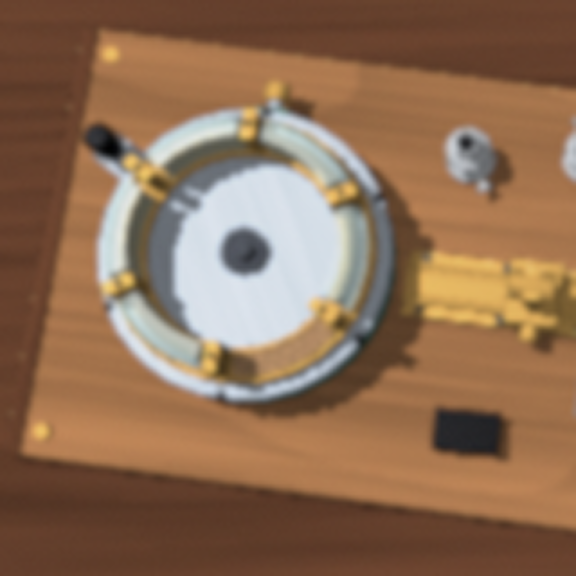

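View pics/c2.png

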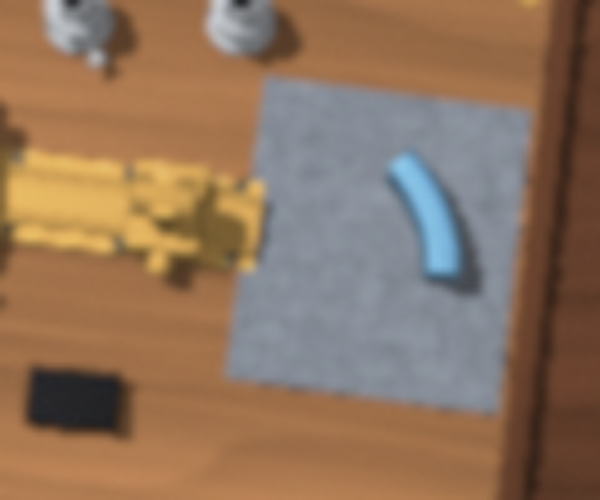

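The first crop shows the knob top at full-image (127.5,162.7), and the empty cork cell at lower right between bars near (192,211) and (159,224). The second shows the segment bulging to the upper right, with its arc running from about (296,196) to (305,220).

Run:
```python
from h import *
t=cv2.imread("pics/top0.png");s=cv2.imread("pics/scene0.png")
hs=cv2.cvtColor(s,cv2.COLOR_BGR2HSV);h=cv2.cvtColor(t,cv2.COLOR_BGR2HSV)
off=np.array([100,125])
b=np.array([(250,120),(342,188),(332,305),(212,352),(122,282),(147,172)])/3.6+off
P=np.array([onz("top",p,.130) for p in b]);c=P[:,:2].mean(0)
print("bars centre",c,np.linalg.norm(P[:,:2]-c,axis=1).round(4))
ang=np.degrees(np.unwrap(np.arctan2(*(P[:,:2]-c).T[::-1])));print(ang.round(1))
k=onz("top",np.array((100,136))/3.6+off,.128);print("knob top",k,np.linalg.norm(k[:2]-c),np.degrees(np.arctan2(*(k[:2]-c)[::-1])))
# knob in scene
m=cv2.inRange(hs,(0,0,0),(180,255,60))[140:185,375:405];ys,xs=np.nonzero(m);print("knob sc",xs.min()+375,xs.max()+375,ys.min()+140,ys.max()+140,xs.mean()+375,ys.mean()+140)
m=cv2.inRange(h,(0,0,0),(180,255,60))[150:185,115:145];ys,xs=np.nonzero(m);print("knob top",xs.mean()+115,ys.mean()+150,xs.min()+115,ys.min()+150)
print("expected knob from board axis:",proj("scene",[k[0],k[1],.128]),proj("scene",[k[0],k[1],.09]))
# prism
m=cv2.inRange(h,(90,60,100),(115,255,255))[185:230,285:315]
cnt=max(cv2.findContours(m,0,1)[0],key=cv2.contourArea)
ys,xs=np.nonzero(m);Q=np.array([onz("top",(x+285,y+185),.0475)[:2] for x,y in zip(xs,ys)])
w,v=np.linalg.eigh(np.cov(Q.T));cen=Q.mean(0);print("prism",cen,len(Q),"long axis",v[:,1],np.degrees(np.arctan2(v[1,1],v[0,1])),2*np.sqrt(3*w))
print("tri",tri((300.25,207.45),(205.24,221.19)))
st=arm.state();print(Ro.from_rotvec(st["tcp_rot"]).as_matrix().round(3))
print("cam",ray("top",(0,0))[0],ray("scene",(0,0))[0])
```

```text
bars centre [0.57322306 0.143057  ] [0.0855 0.0839 0.087  0.0844 0.0856 0.0796]
[  -6.6  -66.3 -125.9 -189.6 -247.9 -306.8]
knob top [0.64852197 0.2421252  0.128     ] 0.12443646717141017 52.76256917278186
knob sc 385 395 153 170 390.0071942446043 161.33812949640287
knob top 128.89361702127658 164.3404255319149 125 161
expected knob from board axis: [389.82071091 153.81161628] [387.45465697 166.7553919 ]
prism [ 0.53485112 -0.21001594] 230 long axis [-0.93996789 -0.34126289] -160.04616509096525 [0.02437147 0.07093805]
tri (array([ 0.53591421, -0.20912504,  0.04961408]), np.float64(0.0014147199611299008))
[[-0.941  0.339 -0.   ]
 [ 0.339  0.941 -0.001]
 [ 0.    -0.001 -1.   ]]
cam [ 0.34563738 -0.10059167  1.3647852 ] [ 1.31583441 -0.56578155  0.7880051 ]
```

```bash
cat >> h.py <<'E'
def go(*T):
    "T: (x,y,z,yaw_deg of tool y) targets -> tool shifts mm, turn; tool taken as it stands"
    s=arm.state();R=Ro.from_rotvec(s["tcp_rot"]).as_matrix();p=s["tool_pos"]
    for x,y,z,a in T:
        a=np.radians(a);yv=np.array([np.cos(a),np.sin(a),0]);zv=np.array([0,0,-1.]);W=np.c_[np.cross(yv,zv),yv,zv]
        print((R.T@(np.array([x,y,z])-p)*1000).round(1).tolist(),Ro.from_matrix(R.T@W).as_rotvec().round(4).tolist())
E
python3 - <<'E'
from h import *
go((.649,.2417,.2,-37.7),(.649,.2417,.090,-37.7))
E
```

```text
[-528.7, -202.2, 6.3] [-0.0008, 0.001, 1.883]
[-528.7, -202.1, 116.3] [-0.0008, 0.001, 1.883]
```

Request:
play_rows(commands=[[[-529,-202,6],[0,0,1.883],85],[[-529,-202,6],[0,0,1.883],85],[[-529,-202,6],[0,0,1.883],85],[[-529,-202,6],[0,0,1.883],85],[[-529,-202,6],[0,0,1.883],85],[[-529,-202,6],[0,0,1.883],85],[[-529,-202,6],[0,0,1.883],85],[[-529,-202,6],[0,0,1.883],85],[[-529,-202,6],[0,0,1.883],85],[[-529,-202,6],[0,0,1.883],85],[[-529,-202,6],[0,0,1.883],85],[[-529,-202,6],[0,0,1.883],85],[[-529,-202,6],[0,0,1.883],85],[[-529,-202,6],[0,0,1.883],85],[[-529,-202,6],[0,0,1.883],85],[[-529,-202,6],[0,0,1.883],85],[[-529,-202,6],[0,0,1.883],85]])

```text
clock: 1.8
tool_pos: [0.6492, 0.2427, 0.2008]
tcp_rot: [-2.818, -1.388, -0.0]
contact_force: [0.0, 0.1, 0.7]
gripper_width: 1.0
gripper_force: 0.0
```

Run:
```python
from h import *
s=arm.state();print(s["tool_pos"],s["qpos"].round(2))
t=vision.camera("top");sc=vision.camera("scene")
go((.649,.2417,.090,-37.7))
a=cv2.resize(t[120:260,90:230],(560,560),interpolation=cv2.INTER_CUBIC);cv2.imwrite("pics/t1.png",t);cv2.imwrite("pics/s1.png",sc)
```

```text
[0.64916723 0.24271456 0.2007929 ] [0.31 0.55 1.49 0.   1.1  0.97]
[-0.9, 0.3, 110.8] [0.0001, -0.0001, 0.0014]
```

Request:
play_rows(commands=[[[-1,0,40],[0,0,0],85],[[-1,0,80],[0,0,0],85],[[-1,0,110],[0,0,0],85],[[-1,0,110],[0,0,0],85],[[-1,0,110],[0,0,0],15],[[-1,0,110],[0,0,0],15],[[-1,0,110],[0,0,0],15],[[-1,0,110],[0,0,0],15],[[-1,0,110],[0,0,0],15],[[-1,0,110],[0,0,0],15],[[-1,0,110],[0,0,0],15],[[-1,0,110],[0,0,0],15],[[-1,0,110],[0,0,0],15],[[-1,0,110],[0,0,0],15]], force=40)

```text
clock: 3.3
tool_pos: [0.6496, 0.2416, 0.0922]
tcp_rot: [2.82, 1.384, 0.003]
contact_force: [-2.5, -0.3, 9.5]
gripper_width: 0.223
gripper_force: 38.8
```

Run:
```python
from h import *
s=arm.state();print(s["contact_force"],s["gripper_width"]*85.4)
# arc waypoints about the axis: radius from knob to axis .126, 12 steps of 5 deg
c=np.array([.572,.142]);d=s["tool_pos"][:2]-c;print(np.linalg.norm(d))
R=[Ro.from_euler('z',a,degrees=True).as_matrix()[:2,:2]@d+c for a in range(5,61,5)]
go(*[(r[0],r[1],s["tool_pos"][2],-37.7+a) for r,a in zip(R,range(5,61,5))])
```

```text
[-2.45356612 -0.31328219  9.51999592] 19.03843469488238
0.12625430924821957
[-0.4, -11.0, -0.0] [0.0012, -0.0015, -0.0872]
[-1.8, -21.9, -0.0] [0.0013, -0.0014, -0.1745]
[-4.2, -32.7, -0.0] [0.0014, -0.0014, -0.2618]
[-7.4, -43.2, -0.1] [0.0014, -0.0013, -0.349]
[-11.6, -53.4, -0.1] [0.0015, -0.0013, -0.4363]
[-16.6, -63.2, -0.1] [0.0015, -0.0012, -0.5236]
[-22.5, -72.5, -0.1] [0.0016, -0.0012, -0.6108]
[-29.2, -81.3, -0.1] [0.0017, -0.0011, -0.6981]
[-36.6, -89.4, -0.2] [0.0017, -0.001, -0.7854]
[-44.7, -96.9, -0.2] [0.0018, -0.0009, -0.8726]
[-53.4, -103.7, -0.2] [0.0018, -0.0009, -0.9599]
[-62.7, -109.6, -0.2] [0.0019, -0.0008, -1.0472]
```

Request:
play_rows(commands=[[[0,0,-2],[0,0,0],15],[[-0.4,-11,-2],[0,0,-0.087],15],[[-1.8,-22,-2],[0,0,-0.175],15],[[-4.2,-32.7,-2],[0,0,-0.262],15],[[-7.4,-43.2,-2],[0,0,-0.349],15],[[-11.6,-53.4,-2],[0,0,-0.436],15],[[-16.6,-63.2,-2],[0,0,-0.524],15],[[-22.5,-72.5,-2],[0,0,-0.611],15],[[-29.2,-81.3,-2],[0,0,-0.698],15],[[-36.6,-89.4,-2],[0,0,-0.785],15],[[-44.7,-96.9,-2],[0,0,-0.873],15],[[-53.4,-103.7,-2],[0,0,-0.96],15],[[-62.7,-109.6,-2],[0,0,-1.047],15],[[-62.7,-109.6,-2],[0,0,-1.047],15],[[-62.7,-109.6,-2],[0,0,-1.047],15],[[-62.7,-109.6,-2],[0,0,-1.047],15]], force=40)

```text
clock: 4.9
tool_pos: [0.5242, 0.2593, 0.0924]
tcp_rot: [-1.754, -2.606, -0.001]
contact_force: [2.0, 6.2, -13.8]
gripper_width: 0.221
gripper_force: 41.6
```

Run:
```python
from h import *
s=arm.state();print(s["tool_pos"],s["contact_force"])
R=Ro.from_rotvec(s["tcp_rot"]).as_matrix();print(R.round(3))
c=np.array([.572,.142]);d=s["tool_pos"][:2]-c;print(np.linalg.norm(d),np.degrees(np.arctan2(d[1],d[0])))
```

```text
[0.52420531 0.25931612 0.09242626] [  1.95312604   6.20376733 -13.8207556 ]
[[-0.376  0.926 -0.   ]
 [ 0.926  0.376  0.   ]
 [ 0.     0.    -1.   ]]
0.1266783532735473 112.16602397545866
```

Request:
play_rows(commands=[[[0,0,0],[0,0,0],60],[[0,0,0],[0,0,0],60],[[0,0,0],[0,0,0],60],[[0,0,0],[0,0,0],60],[[0,0,-30],[0,0,0],60],[[0,0,-70],[0,0,0],60],[[0,0,-110],[0,0,0],60],[[0,0,-110],[0,0,0],60]])

```text
clock: 5.7
tool_pos: [0.5267, 0.26, 0.2082]
tcp_rot: [1.748, 2.605, 0.011]
contact_force: [1.1, 0.1, -0.1]
gripper_width: 0.707
gripper_force: 0.0
```

Run:
```python
from h import *
t=vision.camera("top");sc=vision.camera("scene")
cv2.imwrite("pics/t2.png",t);cv2.imwrite("pics/s2.png",sc)
a=cv2.resize(sc[120:260,150:410],None,fx=3,fy=3,interpolation=cv2.INTER_CUBIC)
cv2.imwrite("pics/v2.png",a)
# prism grasp target
# long axis at 20deg; outward = (+x,-y): -70deg. centre = centroid + 2.2mm outward
u=np.array([np.cos(np.radians(-70)),np.sin(np.radians(-70))])
p=np.array([.5354,-.2096])+.0022*u;print(p)
go((p[0],p[1],.2,-70),(p[0],p[1],.2,110))
print(arm.state()["qpos"].round(2))
```

```text
[ 0.53615244 -0.21166732]
[-440.0, -167.5, 3.4] [0.0017, -0.0018, 1.6104]
[-440.0, -167.5, 3.4] [0.0018, 0.0017, -1.5312]
[ 0.41  0.39  1.75 -0.    0.99  0.02]
```

View pics/v2.png

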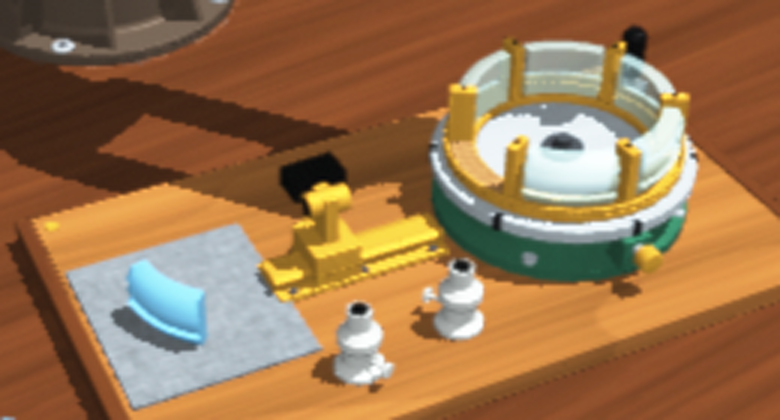

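The frame has turned one click: the empty cell now faces the sight, between bars at crop (462,115) and (515,165). The segment stands undisturbed at crop (165,300), convex side away from the frame. Next I'll hover over it.

Request:
play_rows(commands=[[[-440,-167,3],[0,0,1.61],60],[[-440,-167,3],[0,0,1.61],60],[[-440,-167,3],[0,0,1.61],60],[[-440,-167,3],[0,0,1.61],60],[[-440,-167,3],[0,0,1.61],60],[[-440,-167,3],[0,0,1.61],60],[[-440,-167,3],[0,0,1.61],60],[[-440,-167,3],[0,0,1.61],60],[[-440,-167,3],[0,0,1.61],60],[[-440,-167,3],[0,0,1.61],60],[[-440,-167,3],[0,0,1.61],60],[[-440,-167,3],[0,0,1.61],60],[[-440,-167,3],[0,0,1.61],60],[[-440,-167,3],[0,0,1.61],60],[[-440,-167,3],[0,0,1.61],60]])

```text
clock: 7.3
tool_pos: [0.5362, -0.211, 0.1995]
tcp_rot: [-3.093, -0.551, 0.0]
contact_force: [0.7, -0.1, -0.3]
gripper_width: 0.705
gripper_force: 0.0
```

Run:
```python
from h import *
go((.5362,-.2117,.1,-70),(.5362,-.2117,.034,-70));print(arm.state()["tool_pos"],arm.state()["qpos"].round(2))
```

```text
[-0.2, 0.7, 99.5] [-0.0002, 0.0002, 0.0034]
[-0.2, 0.7, 165.5] [-0.0002, 0.0002, 0.0034]
[ 0.53618649 -0.21100614  0.19954801] [-0.43  0.39  1.78  0.    0.98  0.79]
```

Request:
play_rows(commands=[[[0,0.7,45],[0,0,0],60],[[0,0.7,90],[0,0,0],60],[[0,0.7,130],[0,0,0],60],[[0,0.7,155],[0,0,0],60],[[0,0.7,165],[0,0,0],60],[[0,0.7,165],[0,0,0],60],[[0,0.7,165],[0,0,0],10],[[0,0.7,165],[0,0,0],10],[[0,0.7,165],[0,0,0],10],[[0,0.7,165],[0,0,0],10],[[0,0.7,165],[0,0,0],10],[[0,0.7,165],[0,0,0],10],[[0,0.7,165],[0,0,0],10],[[0,0.7,165],[0,0,0],10],[[0,0.7,165],[0,0,0],10]], force=30)

```text
clock: 8.8
tool_pos: [0.5372, -0.2126, 0.0361]
tcp_rot: [3.093, 0.546, 0.003]
contact_force: [-0.9, 2.5, 8.9]
gripper_width: 0.204
gripper_force: 30.9
```

Run:
```python
from h import *
s=arm.state();print(s["tool_pos"],s["contact_force"],s["ft_torque"],s["gripper_width"]*85.4)
sc=vision.camera("scene");cv2.imwrite("pics/s3.png",sc)
cv2.imwrite("pics/v3.png",cv2.resize(sc[150:270,140:260],None,fx=4,fy=4,interpolation=cv2.INTER_CUBIC))
```

```text
[ 0.53720448 -0.21259995  0.0360742 ] [-0.89537379  2.53552858  8.89340638] [ 0.26752498  0.14267176 -0.02801812] 17.442898486564033
```

View pics/v3.png

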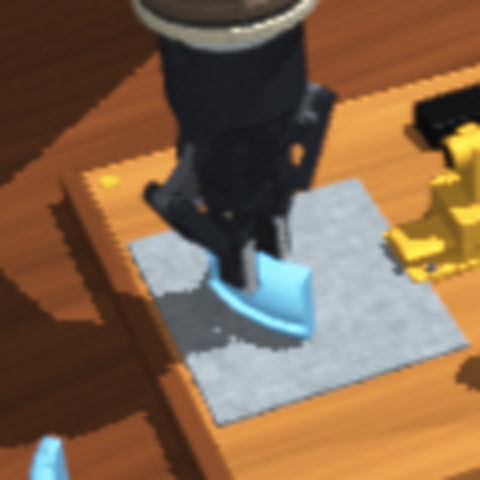

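Both fingers hold the glass. Its ends are at about crop x 212 and 313 and the near finger is at x 240. I'll lift it, then measure the in-hand offset.

Request:
play_rows(commands=[[[0,0,0],[0,0,0],10],[[0,0,0],[0,0,0],10],[[0,0,-10],[0,0,0],10],[[0,0,-30],[0,0,0],10],[[0,0,-60],[0,0,0],10],[[0,0,-95],[0,0,0],10],[[0,0,-125],[0,0,0],10],[[0,0,-140],[0,0,0],10],[[0,0,-140],[0,0,0],10],[[0,0,-140],[0,0,0],10]], force=50)

```text
clock: 9.85
tool_pos: [0.5362, -0.2123, 0.1749]
tcp_rot: [3.093, 0.547, 0.001]
contact_force: [-0.0, -0.2, -2.3]
gripper_width: 0.192
gripper_force: 49.3
```

```bash
cat > meas.py <<'E'
from h import *
import sys
s=arm.state();p=s["tool_pos"];R=Ro.from_rotvec(s["tcp_rot"]).as_matrix()
# segment corner points in tool frame: prism -y = tool +y, z=-tool z; x_prism = tool x (det check)
xp=-R[:,0] ; yp=-R[:,1]; zp=-R[:,2]
if np.dot(np.cross(xp,yp),zp)<0: xp=-xp
print("xp",xp.round(3),"yp",yp.round(3),"z",p[2],s["contact_force"].round(1),s["gripper_width"])
def pts(dx,zc):
    C=np.array([p[0],p[1],zc])+dx*xp; out=[]
    for a in np.radians(np.linspace(-23,23,41)):
        for r in(.076,.094):
            for z in(-.0225,.0225):
                out.append(C+xp*r*np.sin(a)+yp*(.085-r*np.cos(a))+zp*z)
    return out
for n in("scene","top"):
    im=vision.camera(n);cv2.imwrite(f"pics/{n}_{sys.argv[1]}.png",im)
    h=cv2.cvtColor(im,cv2.COLOR_BGR2HSV);m=cv2.inRange(h,(88,70,80),(115,255,255))
    k,l,st,c=cv2.connectedComponentsWithStats(m)
    zc=p[2]+.0115
    q=np.array([proj(n,x) for x in pts(0,zc)]);lo,hi=q.min(0)-12,q.max(0)+12
    for i in range(1,k):
        if st[i,4]>15 and (c[i]>lo).all() and (c[i]<hi).all(): print(n,"blob",st[i][:2],st[i][:2]+st[i][2:4],st[i,4])
    for dx in(-.004,0,.004):
        q=np.array([proj(n,x) for x in pts(dx,zc)]);print(n,dx,"pred",q.min(0).round(1),(q.max(0)).round(1))
E
python3 meas.py lift
```

```text
xp [0.939 0.343 0.   ] yp [-0.343  0.939 -0.   ] z 0.17488197467320235 [-0.  -0.2 -2.3] 0.1919952233913655
scene blob [186 159] [214 185] 410
scene -0.004 pred [183.  155.2] [213.5 187.1]
scene 0 pred [184.4 155.8] [214.9 187.8]
scene 0.004 pred [185.8 156.5] [216.3 188.5]
top blob [303 204] [313 215] 90
top -0.004 pred [295.4 184.8] [313.5 215.5]
top 0 pred [294.8 183.3] [312.9 214. ]
top 0.004 pred [294.2 181.8] [312.2 212.5]
```

Run:
```python
from h import *
go((.562,.0576,.18,-97.7))
```

```text
[117.1, -244.3, -6.1] [-0.0008, 0.0014, 0.4842]
```

Request:
play_rows(commands=[[[5,-10,-3],[0,0,0.03],10],[[15,-32,-6],[0,0,0.07],10],[[30,-62,-6],[0,0,0.13],10],[[45,-93,-6],[0,0,0.19],10],[[60,-124,-6],[0,0,0.25],10],[[75,-155,-6],[0,0,0.31],10],[[90,-186,-6],[0,0,0.37],10],[[103,-214,-6],[0,0,0.43],10],[[112,-234,-6],[0,0,0.47],10],[[116,-242,-6],[0,0,0.484],10],[[117,-244,-6],[0,0,0.484],10],[[117,-244,-6],[0,0,0.484],10],[[117,-244,-6],[0,0,0.484],10],[[117,-244,-6],[0,0,0.484],10]], force=50)

```text
clock: 11.35
tool_pos: [0.5627, 0.0561, 0.1806]
tcp_rot: [3.134, -0.212, -0.0]
contact_force: [0.0, 0.8, -0.6]
gripper_width: 0.193
gripper_force: 49.3
```

```bash
python3 meas.py hov
python3 - <<'E'
from h import *
s=cv2.imread("pics/scene_hov.png")[100:220,240:400];t=cv2.imread("pics/top_hov.png")[125:265,110:250]
a=cv2.resize(s,(640,480),interpolation=cv2.INTER_CUBIC);cv2.imwrite("pics/v4.png",a)
cv2.imwrite("pics/v5.png",cv2.resize(t,(560,560),interpolation=cv2.INTER_CUBIC))
E
```

```text
xp [ 0.991 -0.134 -0.   ] yp [ 0.134  0.991 -0.   ] z 0.18063785441945998 [ 0.   0.8 -0.6] 0.19319780289273766
scene blob [300 126] [321 153] 321
scene -0.004 pred [298.5 121.5] [320.4 153.6]
scene 0 pred [299.4 122.3] [321.3 154.5]
scene 0.004 pred [300.2 123.1] [322.2 155.4]
top -0.004 pred [186.1 174.8] [200.5 207.5]
top 0 pred [186.3 173.2] [200.7 205.9]
top 0.004 pred [186.6 171.6] [201.  204.3]
```

View pics/v4.png

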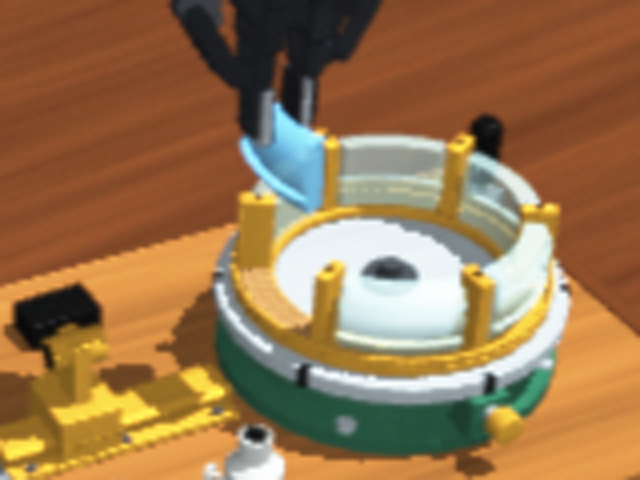

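View pics/v5.png

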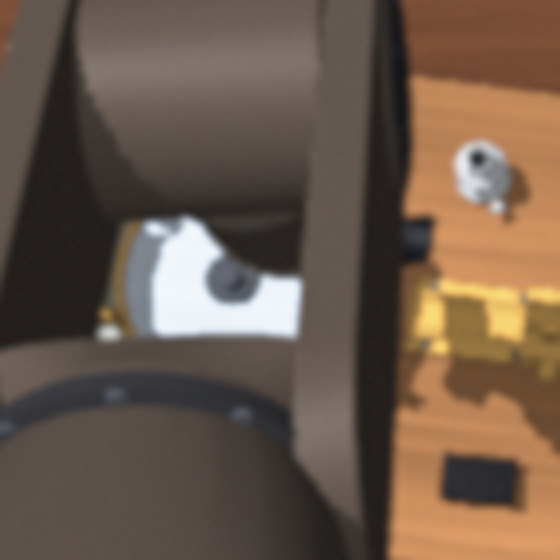

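The scene crop shows the glass above the cell, with its lower right corner at crop (318,210). The cell's bar tops are at crop (258,200) and (330,270), so full-image (304.5,150) and (322.5,167.5). In the top view the arm hides the cell. I'll check the bar tops against the axis estimate.

Run:
```python
from h import *
from scipy.optimize import least_squares
obs=np.array([(258,198),(330,268),(478,269),(541,209),(458,142),(330,139)])/4+np.array([240,100])
def bars(c,th): return [np.array([c[0]+.085*np.cos(a),c[1]+.085*np.sin(a),.132]) for a in np.radians(th-30+60*np.arange(6))]
# order: at -97.7-30 (=-x side, left), -97.7+30, ...
print(np.array([proj("scene",b) for b in bars((.572,.142),-97.7)]).round(1).tolist());print(obs.tolist())
f=lambda v:(np.array([proj("scene",b) for b in bars(v[:2],v[2])])-obs).ravel()
r=least_squares(f,[.572,.142,-97.7]);print(r.x,r.fun.round(1))
# edge of glass: compare profile of lower right vertical edge & bottom corner
im=cv2.imread("pics/scene_hov.png");p=[.5627,.0561];xp=np.array([.991,-.134,0]);yp=np.array([.134,.991,0])
for dx in(-.002,0):
  C=np.array([*p,.1921])+dx*xp
  for sgn in(-1,1):
    for r_ in(.076,.094):
      a=np.radians(23)*sgn;X=C+xp*r_*np.sin(a)+yp*(.085-r_*np.cos(a))
      print(dx,sgn,r_,[((proj("scene",X+[0,0,z])-[240,100])*4).round(0).tolist() for z in(-.0225,.0225)])
```

```text
[[302.2, 149.5], [320.4, 167.4], [357.5, 168.8], [372.9, 152.0], [352.9, 135.5], [319.2, 134.4]]
[[304.5, 149.5], [322.5, 167.0], [359.5, 167.25], [375.25, 152.25], [354.5, 135.5], [322.5, 134.75]]
[  0.57420242   0.14728446 -98.01535285] [ 0.  -0.4  0.1  0.   0.2  1.3 -0.1 -0.4  0.7 -0.2 -0.9 -0.6]
-0.002 -1 0.076 [[266.0, 154.0], [270.0, 88.0]]
-0.002 -1 0.094 [[236.0, 155.0], [239.0, 89.0]]
-0.002 1 0.076 [[318.0, 203.0], [323.0, 135.0]]
-0.002 1 0.094 [[299.0, 216.0], [304.0, 148.0]]
0 -1 0.076 [[268.0, 156.0], [272.0, 89.0]]
0 -1 0.094 [[237.0, 157.0], [241.0, 90.0]]
0 1 0.076 [[320.0, 205.0], [325.0, 137.0]]
0 1 0.094 [[301.0, 218.0], [306.0, 150.0]]
```

Run:
```python
from h import *
t=cv2.imread("pics/top0.png");h=cv2.cvtColor(t,cv2.COLOR_BGR2HSV);s2=cv2.imread("pics/s2.png");hs=cv2.cvtColor(s2,cv2.COLOR_BGR2HSV)
for c in((.572,.142),(.574,.1455)):
  k=np.array([c[0]+.126*np.cos(np.radians(52.3)),c[1]+.126*np.sin(np.radians(52.3)),.128])
  q=np.array([proj("top",k+[.011*np.cos(a),.011*np.sin(a),0]) for a in np.linspace(0,6.28,60)]);print(c,"top knob disc",q.min(0).round(1),q.max(0).round(1))
  for n,th in(("top",-157.7),("scene",-97.7)):
    for i in range(6):
      a=np.radians(th-30+60*i);rd=np.array([np.cos(a),np.sin(a),0]);tg=np.array([-rd[1],rd[0],0])
      q=np.array([proj(n,[c[0],c[1],.132]+rd*r+tg*w) for r in(.074,.096) for w in(-.005,.005)])
      print(n,i,q.min(0).round(1),q.max(0).round(1))
# observed: gray of knob and sub-pixel; yellow pixel extents
g=t[155:175,118:140].max(2);print(g)
for n,H in(("top",h),("scene",hs)):
  m=cv2.inRange(H,(15,150,90),(32,255,255));k,l,st,_=cv2.connectedComponentsWithStats(m)
  for i in range(1,k):
    x,y,w,hh,A=st[i]
    if 6<A<900 and ((n=="top" and x<205) or(n=="scene" and 285<x<390 and y<180)):print(n,(x,y),(x+w,y+hh),A)
```

```text
(0.572, 0.142) top knob disc [123.7 158.5] [132.2 166.7]
top 0 [157.6 219. ] [162.8 228.1]
top 1 [186.7 206.4] [195.9 214.6]
top 2 [191.3 174.7] [200.7 181.5]
top 3 [167.8 154.6] [172.8 163.2]
top 4 [135.2 167.5] [144.2 175.5]
top 5 [129.6 200.3] [139.1 207.2]
scene 0 [297.7 148.2] [306.8 150.7]
scene 1 [316.1 164.5] [324.6 170.4]
scene 2 [353.  165.8] [362.1 171.8]
scene 3 [368.1 150.7] [377.7 153.3]
scene 4 [349.2 133.1] [356.6 138. ]
scene 5 [315.3 131.9] [323.2 136.9]
(0.574, 0.1455) top knob disc [122.4 157.7] [130.8 166. ]
top 0 [156.2 218.3] [161.4 227.3]
top 1 [185.3 205.6] [194.5 213.9]
top 2 [190.  173.9] [199.3 180.7]
top 3 [166.4 153.8] [171.5 162.4]
top 4 [133.9 166.7] [142.9 174.7]
top 5 [128.3 199.5] [137.7 206.4]
scene 0 [299.3 148.1] [308.4 150.7]
scene 1 [317.9 164.4] [326.3 170.3]
scene 2 [354.7 165.7] [363.8 171.7]
scene 3 [369.7 150.6] [379.4 153.2]
scene 4 [350.8 133. ] [358.2 137.9]
scene 5 [316.9 131.9] [324.8 136.8]
[[101 108 109 105 106 124 150 161 161 161 160 160 159 159 158 158 157 158
  157 156 156 155]
 [ 95 102 106 105 109 129 155 164 164 163 163 163 16
[... 1086 characters left out ...]
176 172 159 138 115 104  86  67  51  53  81 130 176
  198 183 149 133]
 [107 108 124 150 169 175 174 169 158 149 147 145 134 114  97 114 168 215
  230 216 182 157]
 [106 107 128 154 168 171 171 170 166 163 164 171 185 175 146 136 180 223
  228 210 185 180]
 [106 108 130 156 166 168 168 168 166 165 167 176 190 202 185 151 163 196
  206 188 177 198]
 [106 110 132 157 167 168 167 167 167 167 167 170 177 186 197 183 160 172
  184 183 193 221]
 [105 111 134 157 166 166 166 166 167 167 166 167 168 173 181 196 201 194
  189 187 200 225]
 [105 115 139 159 165 165 165 165 165 165 165 165 165 166 174 187 216 217
  200 184 185 207]]
scene (np.int32(370), np.int32(151)) (np.int32(380), np.int32(159)) 44
```

Run:
```python
from h import *
print(arm.state()["tool_pos"]);go((.5636,.0601,.150,-97.7))
```

```text
[0.56269865 0.05634161 0.18070361]
[0.4, -3.8, 30.7] [0.0001, 0.0, -0.0004]
```

Request:
play_rows(commands=[[[0.4,-2,8],[0,0,0],10],[[0.4,-3.8,18],[0,0,0],10],[[0.4,-3.8,26],[0,0,0],10],[[0.4,-3.8,31],[0,0,0],10],[[0.4,-3.8,31],[0,0,0],10],[[0.4,-3.8,31],[0,0,0],10],[[0.4,-3.8,31],[0,0,0],10],[[0.4,-3.8,31],[0,0,0],10]])

```text
clock: 12.25
tool_pos: [0.5639, 0.0607, 0.15]
tcp_rot: [-3.134, 0.211, -0.001]
contact_force: [0.1, -0.4, -1.7]
gripper_width: 0.195
gripper_force: 49.3
```

```bash
python3 meas.py low
python3 - <<'E'
from h import *
print(arm.state()["tool_pos"])
s=cv2.imread("pics/scene_low.png")[110:190,275:375]
cv2.imwrite("pics/v6.png",cv2.resize(s,(750,600),interpolation=cv2.INTER_CUBIC))
E
```

```text
xp [ 0.991 -0.134  0.001] yp [0.134 0.991 0.   ] z 0.15003224390122 [ 0.1 -0.4 -1.7] 0.19487877657125954
scene blob [302 137] [322 164] 303
scene -0.004 pred [299.9 132.6] [321.4 164.4]
scene 0 pred [300.7 133.3] [322.3 165.3]
scene 0.004 pred [301.5 134.1] [323.2 166.1]
top -0.004 pred [186.1 177. ] [200.2 208.8]
top 0 pred [186.3 175.4] [200.4 207.2]
top 0.004 pred [186.6 173.8] [200.6 205.7]
[0.56377586 0.0607071  0.14997401]
```

View pics/v6.png

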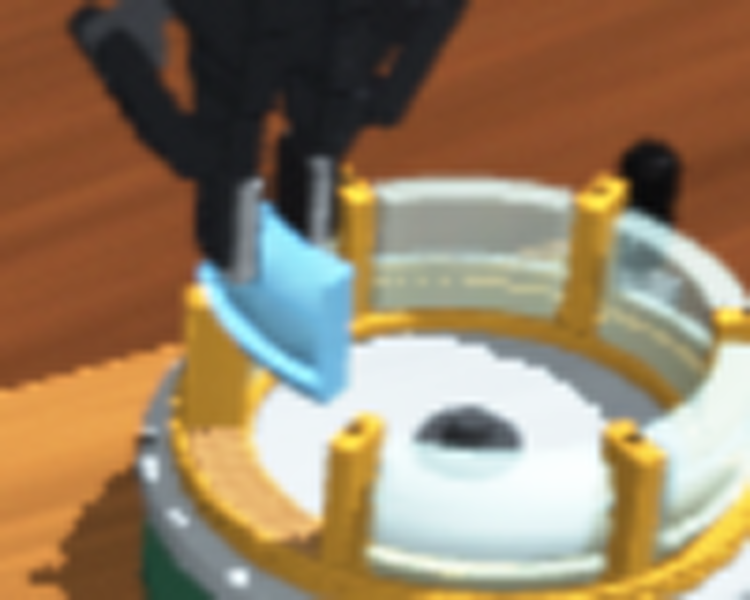

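The crop shows the glass just above the two bars. Its outer bottom corner is at (328,402) and inner bottom corner at (348,385), left end at (203,275). The near bar's top face is centred at about (356,425). I'll compare the two within this one camera.

Run:
```python
from h import *
f=lambda u,v:((u+.5)/7.5-.5+275,(v+.5)/7.5-.5+110)
p=np.array([.5638,.0607]);xp=np.array([.991,-.134]);yp=np.array([.134,.991])
o=onz("scene",f(328,402),.1389)[:2];i=onz("scene",f(348,385),.1389)[:2];l=onz("scene",f(203,275),.1389)[:2]
for n,q,r,sg in(("outer",o,.094,1),("inner",i,.076,1),("leftouter",l,.094,-1)):
  a=np.radians(23);m=np.array([sg*r*np.sin(a),.085-r*np.cos(a)])
  d=q-p;print(n,"obs in prism axes",(d@xp*1000).round(1),(d@yp*1000).round(1),"model",(m*1000).round(1))
bars={1:(356,425),2:(636,438),4:(602,192),5:(356,188)}
th=np.radians(-97.7)
for k,b in bars.items():
  q=onz("scene",f(*b),.132)[:2];a=th+np.radians(-30+60*k);c=q-.085*np.array([np.cos(a),np.sin(a)]);print("bar",k,"axis",c.round(4),"seat in prism axes",((c+.085*np.array([np.cos(th),np.sin(th)])-p)@np.c_[xp,yp]*1000).round(1))
```

```text
outer obs in prism axes 31.3 7.1 model [36.7 -1.5]
inner obs in prism axes 26.0 17.4 model [29.7 15. ]
leftouter obs in prism axes -49.3 8.3 model [-36.7  -1.5]
bar 1 axis [0.5705 0.1481] seat in prism axes [-5.1  2.5]
bar 2 axis [0.572  0.1478] seat in prism axes [-3.6  2.4]
bar 4 axis [0.5735 0.1471] seat in prism axes [-2.  2.]
bar 5 axis [0.5769 0.1471] seat in prism axes [1.4 2.4]
```

Run:
```python
from h import *
# yellowness b* in Lab, upsampled crops; report per-bar extents at half level
def win(im,lo,hi):
    L=cv2.cvtColor(im,cv2.COLOR_BGR2LAB)[...,2].astype(float); return L[lo[1]:hi[1]+1,lo[0]:hi[0]+1]
t=cv2.imread("pics/top0.png");s=cv2.imread("pics/s2.png")
def pred(n,c,th,i):
    a=np.radians(th-30+60*i);rd=np.array([np.cos(a),np.sin(a),0]);tg=np.array([-rd[1],rd[0],0])
    return np.array([proj(n,[c[0],c[1],.132]+rd*r+tg*w) for r in(.074,.096) for w in(-.005,.005)])
for i in(1,0,3):
    q=pred("top",(.572,.142),-157.7,i);lo=np.floor(q.min(0)-4).astype(int);hi=np.ceil(q.max(0)+5).astype(int)
    print("top",i,lo,"pred corners",(q).round(1).tolist());print(win(t,lo,hi).astype(int)-128)
for i in(0,1):
    q=pred("scene",(.572,.142),-97.7,i);lo=np.floor(q.min(0)-4).astype(int);hi=np.ceil(q.max(0)+5).astype(int)
    print("scene",i,lo,"pred corners",(q).round(1).tolist());print(win(s,lo,hi).astype(int)-128)
```

```text
top 1 [182 202] pred corners [[186.7, 209.5], [189.1, 206.4], [193.4, 214.6], [195.9, 211.5]]
[[-5 -5 -5 -5 -5 -6 -6 -5 -5 -3 -1  5  9  8  5  1  0  1  6 15]
 [-5 -5 -5 -5 -5 -5 -5 -5 -4 -3  1  7  9  6  3  0 -1  3  9 18]
 [-6 -6 -5 -5 -5 -5 -5 -5 -4 -2  5  9  9  5  1 -1  0  5 13 21]
 [-6 -5 -5 -5 -5 -5 -5 -5 -3  0  7 10  8  4  0  0  1  6 16 23]
 [-6 -6 -5 -5 -4 -3 -4 -5 -3  4  9 10  6  2 -1  0  3 10 19 21]
 [-6 -6 -5 -3  2  9  8  3  5 11 12 10  5  1 -1  1  6 13 22 17]
 [-6 -6 -4  1 16 29 29 23 23 24 21 14  7  1  0  3  9 17 21 11]
 [-6 -5 -3  8 27 42 43 36 37 39 36 29 18  6  3  7 13 21 18  5]
 [-6 -5 -4  5 24 40 42 37 40 46 46 41 31 17 11 12 18 21 12  1]
 [-6 -6 -5 -2 11 28 37 37 41 48 48 44 35 27 23 23 26 20  6 -2]
 [-5 -6 -5 -2  8 23 35 40 45 48 48 41 33 29 30 32 30 17  1 -4]
 [-5 -4 -1  8 17 26 32 38 45 47 44 36 27 26 29 31 24  8 -2 -5]
 [-4  0 10 21 28 29 29 33 39 41 37 28 22 23 25 20 10  0 -5 -6]
 [ 0 11 24 31 30 27 26 28 33 34 32 25 23 22 19 11  1 -3 -5 -6]
 [11 23 31 31 27 25 25 27 29 30 30 30 29 25 14  4 -3 -5 -5 -5]
 [23 28 29 27 25 25 25 26 26 27 30 35 36 25  8 -1 -4 -5 -4 -3
[... 3754 characters left out ...]
-2 -2 -2  2 25 51 45 25  4 -2 -2 -2 -2]
 [-3 -2 -2 -2 -2 -2 -2 -2  0 14 39 61 69 55 16 -1 -2 -2 -3]
 [-2 -2 -2 -2 -2 -2 -2  4 33 41 44 62 69 54 15 -2 -2 -3 -5]
 [-2 -2 -2 -2 -2 -2  3 37 65 71 71 69 63 48 16 -2 -1 -3 -5]
 [-2 -2 -2 -2 -2 -2  6 47 67 71 70 63 55 36  6 -1 -1 -2 -4]
 [-2 -2 -2 -2 -2 -1  7 38 52 56 58 56 53 28  2 -1 -1 -1 -3]
 [-2 -2 -2 -2 -2 -1 13 40 47 50 55 56 52 27  2 -1 -1 -1 -3]
 [-2 -2 -2 -2 -2 -1 14 40 47 50 56 55 47 16 -1 -2 -1 -2 -2]
 [-1 -2 -2 -2 -2 -1 16 41 47 51 56 55 46 18 -1 -2 -2 -2 -2]
 [ 8 -1 -2 -2 -2 -1 24 43 47 51 56 50 31 10 -2 -3 -2 -2 -2]
 [29  3 -1 -2 -2  0 25 45 47 50 53 43 24  6 -2 -2 -2 -3 -2]
 [42 30  8 -1 -2 -1 25 44 48 51 52 40 18  2 -3 -3 -3 -3 -2]]
```

The two cameras' estimates straddle the current position, so I'll descend straight down from here.

Request:
play_rows(commands=[[[0,0,4],[0,0,0],10],[[0,0,8],[0,0,0],10],[[0,0,12],[0,0,0],10],[[0,0,14],[0,0,0],10],[[0,0,14],[0,0,0],10],[[0,0,14],[0,0,0],10]])

```text
clock: 12.95
tool_pos: [0.5636, 0.0607, 0.1357]
tcp_rot: [3.134, -0.211, -0.0]
contact_force: [0.5, 0.5, -2.1]
gripper_width: 0.194
gripper_force: 49.3
```

Run:
```python
from h import *
s=arm.state();print(s["tool_pos"],s["contact_force"],s["ft_torque"])
im=vision.camera("scene");cv2.imwrite("pics/s7.png",im)
cv2.imwrite("pics/v7.png",cv2.resize(im[120:180,285:345],(600,600),interpolation=cv2.INTER_CUBIC))
```

```text
[0.56364522 0.06069866 0.13565973] [ 0.46627468  0.54497835 -2.10621781] [-0.00312918  0.01002838 -0.01412635]
```

View pics/v7.png

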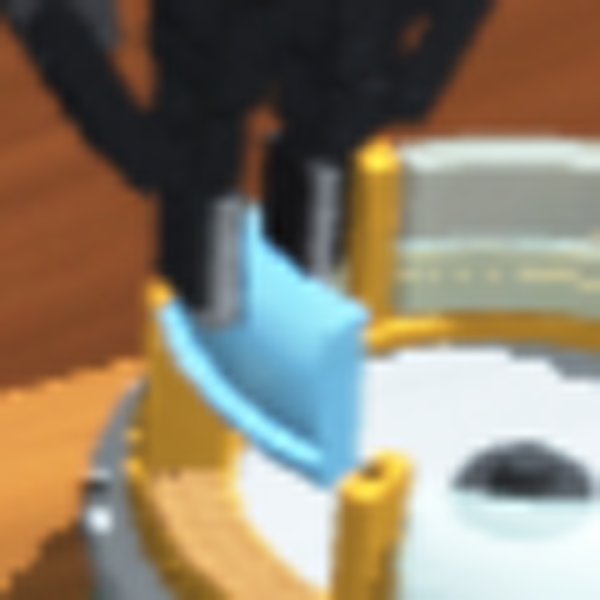

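The glass foot is now about 7 mm below the bar tops. It sits between the far bar (crop 190,380) and the near bar (crop 375,500), with no contact force. I'll go down the rest of the way.

Request:
play_rows(commands=[[[0,0,5],[0,0,0],10],[[0,0,10],[0,0,0],10],[[0,0,15],[0,0,0],10],[[0,0,20],[0,0,0],10],[[0,0,25],[0,0,0],10],[[0,0,29],[0,0,0],10],[[0,0,29.7],[0,0,0],10],[[0,0,29.7],[0,0,0],10],[[0,0,29.7],[0,0,0],10],[[0,0,29.7],[0,0,0],10]])

```text
clock: 14.0
tool_pos: [0.5638, 0.0607, 0.1063]
tcp_rot: [-3.134, 0.211, -0.001]
contact_force: [1.0, -0.8, -1.2]
gripper_width: 0.193
gripper_force: 49.3
```

```bash
python3 meas.py fin
python3 - <<'E'
from h import *
s=arm.state();print(s["tool_pos"],s["contact_force"],s["ft_torque"])
im=cv2.imread("pics/scene_fin.png")[140:190,290:335]
h=cv2.cvtColor(im,cv2.COLOR_BGR2HSV);b=cv2.cvtColor(im,cv2.COLOR_BGR2LAB)[...,2].astype(int)-128
np.set_printoptions(linewidth=250)
print(b[::2])
c=np.array([.5735,.146]) # scene-read axis; predicted glass corners if centred there, scene camera
th=np.radians(-97.7);rd=np.array([np.cos(th),np.sin(th)]);xp=np.array([-rd[1],rd[0]])
def corner(C,r,sg,z):
    a=np.radians(23)*sg;q=C+xp*r*np.sin(a)-rd*(.085-r*np.cos(a));return proj("scene",[*q,z]).round(1)
for C in(c+.085*rd,np.array([.5637-.001,.0607])):
  print(C,[corner(C,r,sg,z).tolist() for r in(.076,.094) for sg in(-1,1) for z in(.095,.140)])
E
```

```text
xp [ 0.991 -0.134  0.   ] yp [0.134 0.991 0.   ] z 0.10626162738159801 [ 1.  -0.8 -1.2] 0.19278731179949854
scene blob [301 152] [320 178] 263
scene -0.004 pred [299.1 148.2] [320.1 179.7]
scene 0 pred [299.9 149. ] [321.  180.6]
scene 0.004 pred [300.7 149.8] [321.9 181.5]
top -0.004 pred [188.7 180.5] [202.2 211.2]
top 0 pred [189. 179.] [202.4 209.7]
top 0.004 pred [189.2 177.5] [202.6 208.2]
[0.56377065 0.06073729 0.1062034 ] [-0.00248831 -0.74487971 -1.06507337] [ 0.00664181 -0.0114502  -0.01337457]
[[ 5 -2 -2 ...  4  4  4]
 [28 14  1 ...  4  4  3]
 [32 28 13 ...  5  6  6]
 ...
 [27 26 26 ...  8  6  2]
 [28 28 25 ... 13 15 18]
 [27 28 26 ... 38 39 34]]
[0.56211117 0.06176643] [[307.1, 164.1], [308.0, 148.7], [319.6, 176.8], [320.8, 161.1], [299.8, 164.3], [300.6, 148.9], [315.1, 180.1], [316.2, 164.4]]
[0.5627 0.0607] [[306.9, 164.3], [307.8, 148.9], [319.4, 177.0], [320.6, 161.4], [299.6, 164.6], [300.4, 149.1], [314.9, 180.4], [316.0, 164.7]]
```

Run:
```python
from h import *
np.set_printoptions(linewidth=250,threshold=100000)
for f,v0,u0 in(("fin",165,297),("low",150,299)):
    im=cv2.imread(f"pics/scene_{f}.png")
    b=cv2.cvtColor(im,cv2.COLOR_BGR2LAB)[...,2].astype(int)-128
    print(f,v0,u0);print(b[v0:v0+20,u0:u0+28])
```

```text
fin 165 297
[[  9  41  46  45  15 -13 -15 -26 -22 -21 -22 -22 -25 -27 -27 -27 -24 -23 -23 -24 -26 -26 -25 -13   1  25  51  45]
 [ 22  60  51  47  38   2 -13 -16 -26 -21 -21 -22 -25 -25 -26 -27 -27 -25 -25 -25 -26 -26 -23 -11  13  39  62  69]
 [ 14  53  53  41  39  16  -8 -13 -17 -24 -21 -21 -24 -25 -25 -25 -26 -27 -28 -27 -26 -22  -3  35  41  45  62  70]
 [ 11  40  48  38  36  34   2 -17 -14 -18 -22 -20 -22 -24 -24 -24 -25 -26 -27 -27 -25  -5  42  66  70  71  69  63]
 [  9  32  41  34  29  28  17  -4 -18 -15 -22 -23 -22 -22 -24 -24 -25 -25 -26 -27 -24  -5  48  67  71  70  63  55]
 [  3  28  38  32  27  26  25  16 -10 -21 -14 -17 -25 -21 -22 -23 -24 -24 -25 -26 -23  -3  39  52  56  58  57  53]
 [  0  19  38  37  27  26  26  24  10 -16 -20 -13 -17 -25 -22 -23 -24 -24 -25 -26 -21   5  41  48  50  55  56  52]
 [  0  15  34  38  30  27  26  24  22   8 -16 -20 -14 -16 -26 -23 -22 -24 -25 -26 -21   7  41  47  50  56  55  47]
 [ -3   4  30  37  39  33  27  26  26  24  13  -7 -23 -17 -15 -22 -26 -24 -24 -26 -20   9  41  47  51  56  55  46]
 [ -4   2  24  36  40  38  28  27  25  24  23  16   2
[... 2825 characters left out ...]
  -2  -2]
 [ 43  50  50  50  49  50  50  51  56  57  22  -1  -2  -3  -3  -2  -2  -3  -4  -4  -2  -2  -2   0   3   0  -1  -2]
 [ 45  49  49  49  50  50  50  51  56  46   8  -2  -2  -2  -2  -2  -3  -2  -2  -2  -3  -2   1  25  51  45  25   3]
 [ 51  47  48  47  48  49  50  51  55  38   2  -2  -2  -2  -2  -2  -2  -2  -2  -3  -2   0  14  40  62  69  55  16]
 [ 56  42  42  37  43  43  43  46  54  38   1  -2  -2  -2  -2  -2  -2  -2  -2  -2   4  34  42  45  62  70  53  16]
 [ 63  46  44  42  43  43  43  44  49  30   0  -2  -2  -2  -2  -2  -2  -2  -2   3  37  65  71  71  69  63  47  16]
 [ 64  48  44  42  42  43  43  44  48  41   9  -2  -2  -2  -2  -2  -2  -2  -2   6  47  67  71  69  63  56  36   6]]
```

```bash
python3 -c "
from rig import workorder
print(workorder.sign_off())"
```

```text
the job is handed in; nothing more can be done
None
```

The frame was turned one click to its working notch, and I signed off with the glass held still about 11 mm above the cork bed, ribs outwards. Its centring is my camera estimate: the two cameras disagreed by about 3 mm along the cell, and sign-off returned no verdict.

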